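# Hasp the test guard shut and hold the tester on its terminal through the window

## Task

Check the board in the guard box with the two-pole tester: first swing the hasp on the front of the box down flat over its staple. Then take the red tester from its holster, pass its flat blade down through the yellow-framed window in the lid until its pins press the sprung terminal inside about half way down, and finish while still holding it there upright in the gripper, so the reading can be taken. Do not force the tester, keep the lid shut and leave the parts tub, the screwdriver and the wire reel where they are.

Things in the scene. Friction and masses are not known exactly. Their poses are not given: they have to be found in the camera images.
- guard: Grey steel test guard box, fixed to the bench: 160 mm (its x) by 240 mm (its y) by 94 mm high, with a 6 mm lid whose top is 100 mm up. Origin: centre of the underside; z up, -x is the front face, roughly towards the robot. The staple is a steel eye on the middle of the front face, 36 to 58 mm above the bench, 21 mm proud. A board inside shows through a clear pane in the lid's -y half
- lid (a joint): Lid hinge along the box's far (+x) top edge: 0 rad shut (as it starts, held by its 0.7 kg weight), positive when lifted. There is nothing to do on it; keep it shut
- window (a point): Centre of the window's mouth, on top of its yellow 38 x 50 mm bezel, 106 mm above the bench. Axes parallel to the box's: x across the narrow side, y along the long side, z up. The slot is 12 mm (x) by 24 mm (y), 2 mm more than the tester's blade each way; its top 3 mm widen at 45 degrees to 18 x 30 mm, then 9 mm straight through bezel and lid, then free space down to the terminal
- terminal (a joint): Sprung terminal (two brass pads on a black 18 x 36 mm carrier) straight below the window: 0 = up, its top then 66 mm below the window's mouth; 0.012 m = fully pressed down. The spring gives about 2.4 N at first and 7.2 N when fully down (400 N/m), more than the tester's weight, so it must be held down. Aim for 0.006
- hasp (a joint): Hasp strap: 0 rad = hanging down, flat before the front face over the staple (closed); pi/2 = sticking straight out from the front; pi = upright. It starts between about 1.7 and 2.7 rad and its stiff hinge (0.03 N m) leaves it wherever it is put
- hasp_hinge (a point): Middle of the hasp's hinge line, at the lid's front edge, 7 mm before the front face and 97 mm above the bench; its y axis is the hinge line, axes parallel to the box's. The strap swings in the vertical plane x-z through this point
- hasp_push (a point): Point on the face to push, 26 mm from the hinge along the strap and 4 mm off the hinge line. Strap: steel, 4 mm thick, 30 wide, 77 long; slot for the staple from 38 to 62 mm, so a push within 35 mm of the hinge clears the staple. Site -z points from hinge to tip, -x is the face's outward normal (away from the box when closed, up when the strap sticks out, to the lid side when upright)
- tester: Red two-pole tester, about 0.14 kg, upright in the holster. Origin at its pin tips (lowest end), z up along it. Black blade 10 mm (x) by 22 mm (y), tapered over its last 6 mm, then two brass pins 8 mm long; black finger guard 32 x 44 mm at 82 to 86 mm above the origin; red handle 20 mm (x) by 34 mm (y) from 86 to 168 mm. Half a turn about z makes no difference
- tester_grip (a point): Centre of the tester's red handle where it is gripped across its 20 mm (the fingers close along the tester's x), 128 mm above the pin tips, 42 mm above the finger guard and 40 mm below the handle's top
- holster: Blue holster on a dark steel foot of 85 x 95 mm, fixed to the bench; origin at the centre of its underside, z up. Its rim is 92 mm above the bench and the tester's finger guard rests on it; the pocket of 16 x 30 mm is open at the top, so the tester is drawn straight up by 85 mm to come clear
- parts_tub: Green open parts tub 100 x 80 x 40 mm, leave alone; origin at the centre of its underside
- screwdriver: Orange-handled screwdriver about 200 mm long lying on the bench, leave alone; origin on the bench under it
- wire_reel: Copper-coloured wire reel of 60 mm diameter, 40 mm high, standing on its flange, leave alone; origin at the centre of its underside
Not all that is in view belongs to the job. What is shaped like the tester but green, grey or turquoise is not meant.

How it is judged:
By the outcome, as a careful person would: the job done as asked, in the order asked, and still so for the second after the job is handed in, while the arm keeps its last pose, push and grip.
It also fails if it takes over 58 s, if anything falls off the work surface, if the arm or the gripper's body presses on something with over 40 N, if the wrist force passes 120 N, or if a joint passes its speed limit or range.

## Robot

A 7-joint arm with a two-finger parallel gripper is mounted at the origin on the work surface. World frame = base frame: x ahead of the robot, y to its left, z up, the work surface at z = 0. Lengths are in mm, angles in rad, forces in N, time in s.
With the tool pointing down it reaches from about 400 to 900 mm from the base axis. Payload 5.6 kg.
Tool frame: the origin (TCP) lies midway between the tips of the shut fingers; the grasp point (between the pads) lies 19 mm behind it; z points along the fingers, y is the line along which they close (so a half turn about z gives the same grasp; the last joint's range is limited). The gripper opens to 92 mm and grips with 3 to 60 N. Pads are 20 mm wide; open, the fingers measure 128 mm over their backs; the gripper's body (75 mm by 189 mm) begins 69 mm behind the grasp point.
Start: joints at [1.134, 0.468, -0.012, 1.603, 0.006, 1.071, -0.056], TCP at [249.365, -600.271, 214.592] pointing down, gripper open.
Joint ranges: [-2.53, 2.53], [-0.31, 2.02], [-1.57, 1.55], [0.28, 2.44], [-1.29, 4.43], [0.15, 1.84], [-2.92, 2.92]. Speed limits (rad/s): [2.57, 2.57, 3.14, 3.14, 3.14, 3.14, 3.14].

## Interface

Orientations are given as a rotation vector (axis times angle).
In Python, from cell import robot, grip, kin, viewer gives the robot as it stands. Calls block until the motion is done:
- robot.movep(position, orientation): joint-space move of the TCP to a pose.
- robot.servo_line(position, feed=150, rotation=None): straight line of the TCP; rotation=None keeps the orientation; feed is the mean speed in mm/s.
- robot.goto_joints(angles): joint-space move.
- grip(opening, newtons=None): opening from 0.0 (shut) to 1.0 (fully open); newtons is the grip in N (None keeps the last); returns when the fingers have stopped.
- robot.hold(seconds).
- kin.ik(position, orientation): joint angles nearest the present ones, or None.
- robot.observe(): the state.
- viewer.read_camera(name): name is "side" or "top"; returns the picture (480x640x3 uint8, red, green, blue); there is no depth.
- viewer.camera_info(name): a dict with "camera_matrix" (3x3 intrinsics, pixels), "k1" (the pictures are not rectified: a ray, as slopes to the right and down, at radius r is drawn at 1 + k1 r^2 times it, then the intrinsics apply), "R" (3x3) and "t" (3): a world point X has camera coordinates R X + t. Camera axes: x right, y down, z forward; pixel columns grow to the right and rows downward; lengths in mm; the calibration is good to about 2 mm. A picture is of the moment at which its call begins. camera_info takes no time and is no camera call.
A pose or a line that the arm cannot do raises robot.IKError and nothing moves.
- robot.job_done(): hands the job in; it is judged then, once.
Trained networks look in the newest picture that a camera, given by its name, has taken for a name from the list of things; names that differ only in an ending like _2 or _b are one class to them, and where a whole thing is asked for, a point or a joint stands for the part that bears it (a point fixed in the world has none). Each returns a list of dicts, best first, with "confidence" (0 to 1); they miss things now and then, are a little off and sometimes report something else, mostly with a low value. They report only what shows in the picture. A call takes as long as a camera call. They do not tell look-alikes from the thing itself.
- viewer.silhouettes(name, camera): "mask" (480x640 bool, what is visible of it).
- viewer.pinpoint(name, camera): "at" ([x, y, z] in mm, in the coordinates of the camera as it stood for that picture, good to about 4 mm: a listed point, or the origin of a listed thing).
The state is a dict: "t": time; "joints": joint angles; "joint_velocities": joint speeds; "joint_torque": joint torques, N m; "tcp_pos": TCP position; "tcp_rot": TCP orientation; "contact_force": force on the tool from outside, world axes, zero at the start; "wrist_torque": the same for the moment, N m; "grip_width": opening from 0.0 (shut) to 1.0 (fully open); "grip_force": force on a finger pad.
Only numpy, scipy, OpenCV 4.12 (cv2) and the standard library are available. Lean on these libraries where they do the work, as an engineer would, in place of code of your own. Each camera call takes 0.05 s, during which the arm holds its last target. There are 200 camera calls.

## Working session

There is one attempt and no reset: what is moved stays moved. The work goes in short steps, each a Python script; the robot and the scene stay as the last script left them, time stands still between calls to the robot, and variables do not carry over. Pictures are saved under pics/ and viewed, at most 10 in all, crops included, and the job is handed in when it is done.

```bash
ls; mkdir -p pics; cat > h.py <<'E'
import numpy as np, cv2
from cell import robot, grip, kin, viewer
from scipy.spatial.transform import Rotation as Ro
def snap(cam,fn=None):
    im=viewer.read_camera(cam)
    if fn: cv2.imwrite('pics/'+fn,im[:,:,::-1])
    return im
def toworld(cam,p):
    c=viewer.camera_info(cam); return np.array(c['R']).T@(np.array(p)-np.array(c['t']))
def pix(cam,X):
    c=viewer.camera_info(cam); p=np.array(c['R'])@np.array(X,float)+np.array(c['t'])
    s=p[:2]/p[2]; s=s*(1+c['k1']*(s@s)); K=np.array(c['camera_matrix']); return K[:2,:2]@s+K[:2,2]
def ray(cam,uv):
    c=viewer.camera_info(cam); K=np.array(c['camera_matrix']); 
    d=cv2.undistortPoints(np.array([[uv]],float),K,np.array([c['k1'],0,0,0,0.]))[0,0]
    # model: radius of undistorted ray -> same as OpenCV k1
    R=np.array(c['R']); t=np.array(c['t']); o=-R.T@t; v=R.T@np.array([d[0],d[1],1]); return o,v/np.linalg.norm(v)
def onz(cam,uv,z):
    o,v=ray(cam,uv); return o+v*(z-o[2])/v[2]
E
python3 - <<'E'
from h import *
np.set_printoptions(precision=1,suppress=True)
for cam in ('top','side'):
    snap(cam,cam+'0.png')
    c=viewer.camera_info(cam); print(cam,-np.array(c['R']).T@c['t'],c['camera_matrix'][0])
    for n in ('guard','window','hasp_hinge','hasp_push','tester','tester_grip','holster','parts_tub','screwdriver','wire_reel'):
        for d in viewer.pinpoint(n,cam)[:4]:
            w=toworld(cam,d['at']); print(cam,n,round(d['confidence'],2),w,pix(cam,w))
print(robot.observe())
E
```

```text
pics
top [ 335.6  -69.8 1267.7] [487.7   0.  316.9]
top guard 0.78 [597.6  16.8  -1.3] [283.9 236.6]
top guard 0.44 [ 508.2 -295.9  138. ] [413.  261.2]
top window 0.89 [598.4  71.3 106.1] [258.6 227.5]
top hasp_hinge 0.94 [516.3  -4.5  95.7] [289.7 261.2]
top hasp_push 0.64 [509.9 -11.7 122.4] [292.1 262.2]
top tester 0.92 [ 402.6 -348.7   -0. ] [424.7 309.6]
top tester 0.7 [ 547.3 -413.7   -0.7] [446.6 254.3]
top tester 0.64 [ 475.8 -181.6    0.9] [359.6 281.8]
top tester 0.56 [ 630.  -248.7    1.4] [383.5 223.9]
top tester_grip 0.85 [ 476.2 -182.4  126.5] [364.5 275.6]
top tester_grip 0.84 [ 551.8 -406.4  127.3] [457.4 243.6]
top tester_grip 0.75 [517.6  -5.2  95.2] [290.  260.7]
top tester_grip 0.72 [ 402.3 -347.9  130.3] [436.5 306.6]
top holster 0.92 [ 508.9 -297.3   -2.7] [403.2 269.1]
top parts_tub 0.57 [479.4 258.1   0.5] [191.3 281.2]
top wire_reel 0.98 [717.5 275.1  -2.7] [189.1 193.9]
side [170.7 787.6 866.8] [621.8   0.  324.1]
side guard 0.55 [594.7  18.9  -0.1] [298.6 296.8]
side guard 0.21 [514.8  -2.7  97.9] [340.9 265. ]
side window 0.73 [597.4  70.  105.8] [282.8 2
[... 566 characters left out ...]
ide holster 0.81 [ 510.6 -301.9   -4.1] [395.8 220.5]
side parts_tub 0.67 [475.4 260.5  -0.4] [295.1 412.3]
side screwdriver 0.74 [ 698.9 -340.3   -0.7] [328.8 190. ]
side wire_reel 0.87 [709.8 273.9  -0.1] [173.7 368.5]
side wire_reel 0.39 [476.3 263.1  -0.3] [293.9 413.3]
{'t': 1.1, 'joints': array([ 1.1,  0.5, -0. ,  1.6,  0. ,  1.1, -0.1]), 'joint_velocities': array([ 0.,  0., -0., -0.,  0.,  0.,  0.]), 'joint_torque': array([ -0. , -52. ,  -0. , -24.4,  -0.1,   0. ,   0. ]), 'tcp_pos': array([ 249.4, -600.3,  214.6]), 'tcp_rot': array([ 3.1,  0.6, -0. ]), 'contact_force': array([0.2, 0.7, 0.3]), 'wrist_torque': array([-0., -0., -0.]), 'grip_force': 0.0, 'grip_width': 1.0006355970810499}
```

View pics/top0.png

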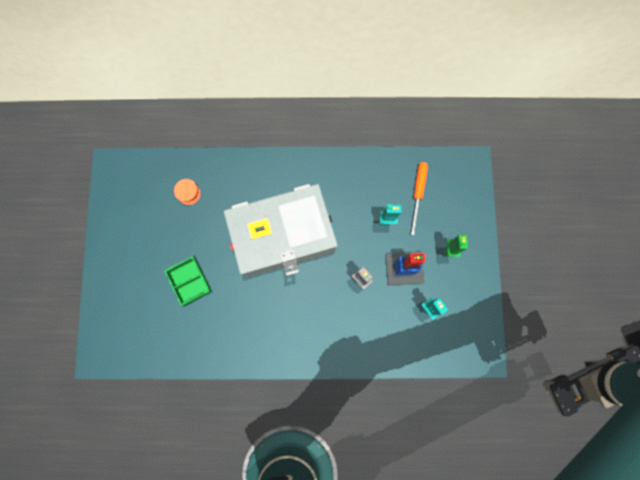

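View pics/side0.png

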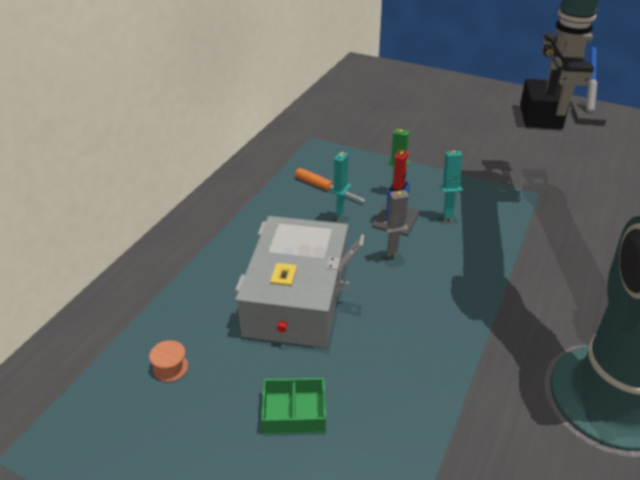

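The red tester is the one standing in the blue holster, at top (415,260) and side (400,170). The look-alikes in the top picture are turquoise at (391,213) and (434,308), green at (457,243) and grey at (361,276). The hasp sticks up and out at top (290,265). I'll confirm with a crop and measure yaws.

```bash
python3 - <<'E'
from h import *
np.set_printoptions(precision=2,suppress=True)
t=cv2.imread('pics/top0.png'); s=cv2.imread('pics/side0.png')
A=cv2.resize(t[225:300,370:445],(390,390),interpolation=cv2.INTER_CUBIC); B=cv2.resize(t[235:300,255:320],(390,390),interpolation=cv2.INTER_CUBIC)
cv2.imwrite('pics/crop1.png',np.hstack([A,B]))
def rect(cam,m,z):
    n,l,st,ce=cv2.connectedComponentsWithStats(m.astype(np.uint8)); k=1+np.argmax(st[1:,4]); 
    ys,xs=np.nonzero(l==k); P=np.array([onz(cam,(x,y),z)[:2] for x,y in zip(xs,ys)],np.float32)
    print(cam,z,'area',st[k,4],'centroid px',ce[k],'world',P.mean(0),'rect',cv2.minAreaRect(P))
for cam,im in (('top',t),('side',s)):
    h=cv2.cvtColor(im,cv2.COLOR_BGR2HSV); H,S,V=[h[...,i].astype(int) for i in range(3)]
    y=(abs(H-27)<6)&(S>140)&(V>120); y=cv2.morphologyEx(y.astype(np.uint8),cv2.MORPH_CLOSE,np.ones((9,9)))
    rect(cam,y,106)
viewer.read_camera('top'); 
for n,z in (('guard',100),('holster',6),('tester_grip',174)):
    for d in viewer.silhouettes(n,'top')[:4]:
        print(n,d['confidence']); rect('top',d['mask'],z)
h=cv2.cvtColor(t,cv2.COLOR_BGR2HSV);H,S,V=[h[...,i].astype(int) for i in range(3)]
r=((H<6)|(H>174))&(S>150)&(V>60); r[:,:350]=0; r[:225]=0; rect('top',r,178)
r=((H<6)|(H>174))&(S>150)&(V>185); r[:,:350]=0; r[:225]=0;rect('top',r,178)
E
```

```text
top 106 area 271 centroid px [259.44 228.57] world [595.68  69.3 ] rect ((595.6361083984375, 69.22209167480469), (35.85224151611328, 46.15802764892578), 16.678693771362305)
side 106 area 352 centroid px [283.38 274.32] world [594.12  73.78] rect ((594.1478881835938, 73.28915405273438), (34.64187240600586, 49.03213119506836), 15.527448654174805)
guard 0.89Traceback (most recent call last):
  File "<stdin>", line 17, in <module>
  File "<stdin>", line 8, in rect
  File "h.py", line 19, in onz
    o,v=ray(cam,uv); return o+v*(z-o[2])/v[2]
        ~~~^^^^^^^^
  File "h.py", line 14, in ray
    c=viewer.camera_info(cam); K=np.array(c['camera_matrix']);
ValueError: time passes only in moves, steps and waits
```

View pics/crop1.png

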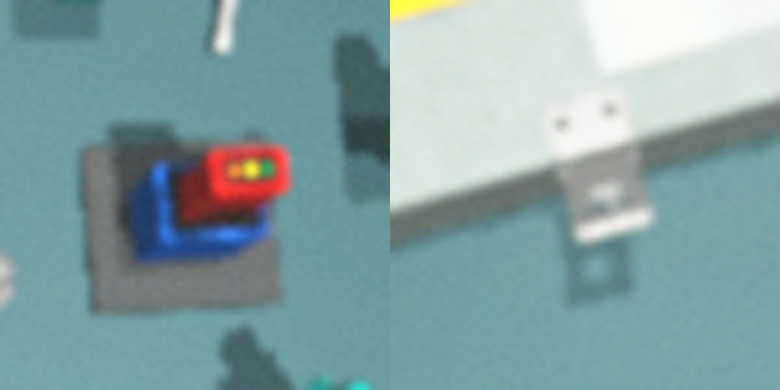

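The crop confirms the red tester in the blue holster, its foot turned about +4°. The hasp is leaning out, about 2.6 rad. Box yaw is about 16°. Next is the hasp.

```bash
cat >> h.py <<'E'
import functools
_ci={c:viewer.camera_info(c) for c in ('top','side')}
class _V:
    def __getattr__(s,n): return (lambda c:_ci[c]) if n=='camera_info' else getattr(_real,n)
_real=viewer; viewer=_V()
def down(yaw,flip=0):  # tool down, tool x at angle yaw in world
    return (Ro.from_euler('z',yaw+np.pi*flip)*Ro.from_euler('x',np.pi)).as_rotvec()
YB=np.radians(16.0); H=np.array([516.3,-4.,97.])
out=np.array([-np.cos(YB),-np.sin(YB),0]); up=np.array([0,0,1.])
def F(): return np.array(robot.observe()['contact_force'])
E
python3 - <<'E'
from h import *
np.set_printoptions(precision=2,suppress=True)
def tip(th,s=22,r=10):
    P=H+out*(s*np.sin(th)+4*np.cos(th))+up*(-s*np.cos(th)+4*np.sin(th))
    return P+out*r*np.cos(th)+up*(r*np.sin(th)-r)
cands=[]
p0=tip(3.45)-out*4
p0[2]=max(p0[2],112)
for f in (0,1):
    q=kin.ik(p0+up*120,down(YB,f)); print(f,q); 
    if q is not None: cands.append((abs(q[6]),f))
f=min(cands)[1]; R=down(YB,f)
grip(0.0,20)
robot.movep(p0+up*120,R); robot.servo_line(p0,feed=200)
print('start',robot.observe()['t'],F())
for th in list(np.arange(3.2,0.1,-0.2))+[0.1,0.0,-0.05]:
    robot.servo_line(tip(th),feed=100)
    f_=F(); print(round(th,2),f_,robot.observe()['tcp_pos'])
    if np.linalg.norm(f_)>15: break
snap('side','hasp1.png'); print(robot.observe()['t'])
E
```

```text
0 [ 0.33  0.31 -0.47  1.83  0.16  1.04 -1.5 ]
1 [ 0.66  0.42 -0.92  1.81  0.38  1.09  1.46]
start 5.6833 [ 0.14 -0.13  0.65]
3.2 [ 0.65  0.38 -0.93] [531.22  -0.15 109.1 ]
3.0 [-0.06  0.    0.14] [526.9   -1.21 111.35]
2.8 [0.32 0.01 0.77] [521.7   -2.54 112.53]
2.6 [-0.73  0.   -0.41] [516.75  -3.86 113.14]
2.4 [ 0.04 -0.32  0.12] [511.46  -5.37 112.59]
2.2 [ 0.95 -0.93  0.03] [506.51  -6.88 111.07]
2.0 [ 0.23 -0.3  -0.21] [502.09  -8.12 108.64]
1.8 [ 0.01  0.05 -1.16] [498.21  -9.21 105.34]
1.6 [0.4  0.4  0.54] [495.07 -10.09 101.32]
1.4 [-0.21 -0.7   1.16] [492.72 -10.73  96.71]
1.2 [0.44 1.17 0.1 ] [491.26 -11.12  91.65]
1.0 [0.34 0.79 0.43] [490.94 -11.19  86.5 ]
0.8 [-0.66  0.93  0.06] [491.54 -11.02  81.34]
0.6 [-0.11 -0.08  0.1 ] [493.17 -10.53  76.43]
0.4 [ 0.3  -0.29 -0.63] [495.7   -9.8   71.92]
0.2 [0.13 0.27 0.42] [499.05  -8.85  68.  ]
0.1 [ 0.02 -0.7   0.02] [500.72  -8.44  66.36]
0.0 [-5.39 -1.72  4.02] [500.76  -8.57  64.53]
-0.05 [-8.47 -2.6   6.15] [500.74  -8.61  63.76]
10.4833
```

```bash
python3 - <<'E'
from h import *
np.set_printoptions(precision=2,suppress=True)
p=np.array(robot.observe()['tcp_pos'])
robot.servo_line(p+out*30,feed=200); robot.servo_line(p+out*30+up*190,feed=300); grip(1.0)
t=snap('top','t2.png'); s=snap('side','s2.png')
def rect(cam,m,z):
    n,l,st,ce=cv2.connectedComponentsWithStats(m.astype(np.uint8)); k=1+np.argmax(st[1:,4]); 
    ys,xs=np.nonzero(l==k); P=np.array([onz(cam,(x,y),z)[:2] for x,y in zip(xs,ys)],np.float32)
    print(cam,z,'area',st[k,4],'px',ce[k],'world',P.mean(0),'rect',cv2.minAreaRect(P))
for n,z in (('guard',100),('holster',6)):
    for d in viewer.silhouettes(n,'top')[:2]: print(n,d['confidence']); rect('top',d['mask'],z)
t=cv2.imread('pics/top0.png');h=cv2.cvtColor(t,cv2.COLOR_BGR2HSV);Hh,S,V=[h[...,i].astype(int) for i in range(3)]
r=((Hh<6)|(Hh>174))&(S>150); r[:,:350]=0; r[:225]=0; 
for v in (60,150,185): print(v); rect('top',r&(V>v),177)
print([ (round(d['confidence'],2),toworld('side',d['at'])) for d in viewer.pinpoint('hasp_push','side')])
# centre of handle seen by side camera: red region centroid, ray, at mid height
h=cv2.cvtColor(cv2.imread('pics/side0.png'),cv2.COLOR_BGR2HSV);Hh,S,V=[h[...,i].astype(int) for i in range(3)]
r=((Hh<6)|(Hh>174))&(S>150)&(V>50); r[:,:370]=0;r[:,430:]=0;r[:100]=0;r[240:]=0
ys,xs=np.nonzero(r);print('side red',xs.mean(),ys.min(),ys.max(),onz('side',(xs.mean(),ys.mean()),138))
print(robot.observe()['t'])
a=cv2.resize(cv2.imread('pics/s2.png')[150:310,210:450],(720,480),interpolation=cv2.INTER_CUBIC);cv2.imwrite('pics/s2c.png',a)
E
```

```text
guard 0.62
top 100 area 2514 px [278.65 212.17] world [638.47  23.09] rect ((620.3768310546875, 26.743331909179688), (134.27452087402344, 253.02989196777344), 15.866568565368652)
holster 0.96
top 6 area 626 px [403.85 272.83] world [ 497.93 -297.18] rect ((509.4598083496094, -301.0125427246094), (91.67860412597656, 81.68560028076172), 89.62523651123047)
holster 0.35
top 6 area 285 px [412.66 261.34] world [ 528.04 -321.5 ] rect ((527.6442260742188, -322.44091796875), (59.05591583251953, 39.7294807434082), 89.6730728149414)
60
top 177 area 149 px [413.67 259.96] world [ 505.09 -289.81] rect ((507.21612548828125, -291.34344482421875), (25.271888732910156, 47.4207763671875), 9.960143089294434)
150
top 177 area 95 px [416.29 258.65] world [ 508.05 -295.9 ] rect ((508.4002990722656, -297.579833984375), (32.37982177734375, 20.66042709350586), 89.67231750488281)
185
top 177 area 80 px [416.55 258.3 ] world [ 508.86 -296.51] rect ((509.54327392578125, -297.70599365234375), (32.14053726196289, 18.37306785583496), 89.67231750488281)
[(0.54, array([510.89,  -1.85,  72.44]))]
side red 399.51358695652175 151 189 [ 509.02 -290.4   138.  ]
13.2083
```

View pics/s2c.png

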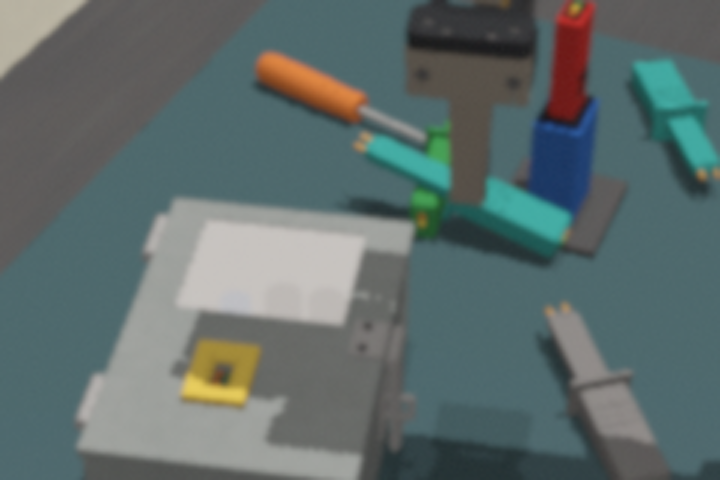

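All four look-alikes were balanced on their pins and have toppled by themselves. The hasp hangs flat over the staple (crop 400,400). The red tester is still upright in its holster. Now I'll grasp and lift it.

```bash
python3 - <<'E'
from h import *
np.set_printoptions(precision=2,suppress=True)
c=[(83,150),(95,312),(282,300)]
w=[onz('top',(370+u/5.2-.4,225+v/5.2-.4),6)[:2] for u,v in c]
a=w[0]-w[1]; b=w[1]-w[2]; y1=np.arctan2(a[1],a[0]); y2=np.arctan2(-b[0],b[1])
print('foot',w,np.linalg.norm(a),np.linalg.norm(b),np.degrees([y1,y2]),'centre',(w[0]+w[2])/2)
YT=(y1+y2)/2
G=np.array([509.5,-297.7,138-19])
best=[]
for k in (1,-1):
    R=down(YT+k*np.pi/2); q=kin.ik(G+up*100,R); R2=down(YB+k*np.pi/2); q2=kin.ik([596.7,70.5,300],R2)
    print(k,q,q2)
    if q is not None and q2 is not None: best.append((max(abs(q[6]),abs(q2[6])),k))
k=min(best)[1]; R=down(YT+k*np.pi/2)
robot.movep(G+up*100,R); print(robot.observe()['tcp_pos'],F(),k,YT)
robot.servo_line(G,feed=120); print(F())
if abs(F()).max()<6:
    grip(0.0,30); o=robot.observe(); print(o['grip_width']*92,o['grip_force'],F(),o['t'])
    if 15<o['grip_width']*92<26:
        robot.servo_line(G+up*15,feed=60); print(F())
        if np.linalg.norm(F())<10: robot.servo_line(G+up*135,feed=150)
o=robot.observe(); print(o['tcp_pos'],F(),o['grip_width']*92,o['t'])
snap('side','s3.png')
E
```

```text
foot [array([ 549.39, -251.  ]), array([ 467.36, -254.45]), array([ 472.75, -348.35])] 82.10127688716095 94.05613602885997 [2.41 3.29] centre [ 511.07 -299.68]
1 [ 0.86  0.42 -0.5   1.72  0.23  1.06  0.33] [ 0.32  0.39 -0.65  1.6   0.25  1.23 -0.1 ]
-1 [-0.42  0.73  1.35  1.8  -0.75  1.25 -1.94] [ 0.65  0.64 -1.26  1.58  0.62  1.38  2.75]
[ 509.95 -296.31  219.12] [-0.78  0.91  0.08] 1 0.04974955030643679
[ 0.14 -0.32  0.62]
20.385421364466357 29.999856054782867 [ 0.39 -0.57 -0.43] 16.4167
[ 0.38  1.06 -1.33]
[ 508.82 -297.48  252.91] [ 0.1   0.29 -2.57] 20.222373635848758 17.7667
```

```bash
python3 - <<'E'
from h import *
np.set_printoptions(precision=2,suppress=True)
robot.servo_line([596.7,70.5,250],feed=220,rotation=down(YB+np.pi/2)); robot.hold(0.3)
o=robot.observe(); T=np.array(o['tcp_pos']); print(T,Ro.from_rotvec(o['tcp_rot']).as_matrix(),F(),o['t'])
s=snap('side','s4.png'); 
print([ (round(d['confidence'],2),toworld('side',d['at'])) for n in ('tester','window') for d in viewer.pinpoint(n,'side')])
snap('top','t4.png')
print([ (round(d['confidence'],2),toworld('top',d['at'])) for n in ('tester','window') for d in viewer.pinpoint(n,'top')])
print('expected: tip',pix('side',T-[0,0,109]),'grip',pix('side',T+[0,0,19]),'window',pix('side',[596.7,70.5,106]),pix('top',[596.7,70.5,106]),'tip top',pix('top',T-[0,0,109]))
a=cv2.imread('pics/s4.png')[170:320,210:350];b=cv2.imread('pics/t4.png')[180:280,210:310]
cv2.imwrite('pics/c4.png',np.hstack([cv2.resize(a,(420,450),interpolation=cv2.INTER_CUBIC),cv2.resize(b,(380,450),interpolation=cv2.INTER_CUBIC)]))
E
```

```text
[596.72  70.03 250.05] [[-0.27  0.96  0.  ]
 [ 0.96  0.27 -0.  ]
 [-0.    0.   -1.  ]] [ 1.1   0.04 -1.84] 19.9833
[(0.94, array([597.41,  66.82, 142.  ])), (0.93, array([ 625.68, -385.44,   28.23])), (0.74, array([ 407.42, -362.75,   24.27])), (0.69, array([ 463.85, -168.34,   18.24])), (0.58, array([ 655.09, -245.59,   59.79])), (0.9, array([601.29,  68.49, 104.47])), (0.58, array([ 508.33, -300.25,   -4.71]))]
[(0.86, array([ 653.39, -245.76,   58.12])), (0.78, array([ 463.72, -168.64,   23.56])), (0.74, array([ 620.56, -390.28,   25.93])), (0.27, array([719.96, 276.41,   1.08]))]
expected: tip [282.33 257.98] grip [279.21 199.31] window [283.   272.74] [258.95 228.16] tip top [257.42 224.92]
```

View pics/c4.png

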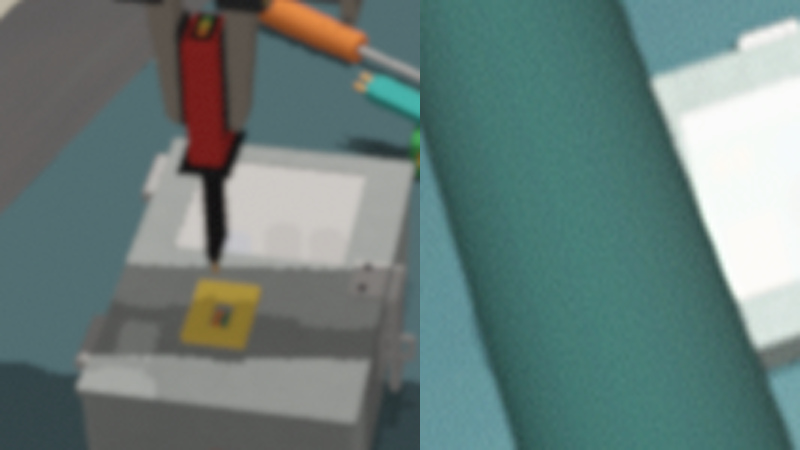

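Pin tips are at side px (282,259), matching the expected (282,258). The bezel centre is at about (284,273) against the expected (283,272.7), which suggests the window is 1–2 mm off my estimate. I'll refine it by matching bezel centroids in the clean first pictures.

```bash
python3 - <<'E'
from h import *
from scipy.optimize import least_squares
np.set_printoptions(precision=2,suppress=True)
def cen(cam,f):
    h=cv2.cvtColor(cv2.imread(f),cv2.COLOR_BGR2HSV); Hh,S,V=[h[...,i].astype(int) for i in range(3)]
    m=(abs(Hh-27)<8)&(S>100)&(V>70); m[:,:240]=0;m[:,310:]=0;m[:210]=0;m[295:]=0
    hull=cv2.convexHull(np.argwhere(m)[:,::-1].astype(np.int32)); M=np.zeros(m.shape,np.uint8); cv2.fillConvexPoly(M,hull,1)
    ys,xs=np.nonzero(M); return np.array([xs.mean(),ys.mean()]),len(xs)
def mod(cam,x,y):
    R=Ro.from_euler('z',YB).as_matrix()
    P=np.array([pix(cam,R@[a,b,0]+[x,y,z]) for a in(-19,19) for b in(-25,25) for z in(100,106)],np.float32)
    h=cv2.convexHull(P); m=cv2.moments(h); return np.array([m['m10'],m['m01']])/m['m00'],m['m00']
for cam,f in (('top','pics/top0.png'),('side','pics/side0.png'),('side','pics/s2.png'),('side','pics/s4.png')):
    c,n=cen(cam,f); r=least_squares(lambda p:mod(cam,*p)[0]-c,[596,70],diff_step=1e-3); print(cam,f,c,n,mod(cam,*r.x)[1],r.x)
# tester handle seen in side at present
h=cv2.cvtColor(cv2.imread('pics/s4.png'),cv2.COLOR_BGR2HSV); Hh,S,V=[h[...,i].astype(int) for i in range(3)]
T=np.array([596.72,70.03,250.05])
m=((Hh<6)|(Hh>174))&(S>120)&(V>40); m[:,:262]=0;m[:,300:]=0;m[:165]=0;m[230:]=0
hull=cv2.convexHull(np.argwhere(m)[:,::-1].astype(np.int32));M=np.zeros(m.shape,np.uint8);cv2.fillConvexPoly(M,hull,1);ys,xs=np.nonzero(M)
R=Ro.from_euler('z',YB).as_matrix()
P=cv2.convexHull(np.array([pix('side',R@[a,b,0]+T+[0,0,19-128+z]) for a in(-10,10) for b in(-17,17) for z in(86,168)],np.float32))
mo=cv2.moments(P); print('handle seen',xs.mean(),ys.mean(),len(xs),xs.min(),xs.max(),ys.min(),ys.max(),'model',mo['m10']/mo['m00'],mo['m01']/mo['m00'],mo['m00'],P[:,0].min(0),P[:,0].max(0))
for d in ([1,0,0],[0,1,0],[0,0,1]): print(d,pix('side',T+10*np.array(d))-pix('side',T))
E
```

```text
top pics/top0.png [259.29 228.5 ] 333 323.4655166269513 [596.56  69.94]
side pics/side0.png [283.32 273.96] 441 458.2142148083076 [596.44  69.74]
side pics/s2.png [283.3  273.69] 464 457.5961293480359 [596.83  69.12]
side pics/s4.png [283.25 274.27] 488 458.9382939552888 [596.17  70.53]
handle seen 278.287859824781 201.07259073842303 799 270 288 175 226 model 279.0877457186515 199.27226060086917 837.8980615292676 [269.57 172.7 ] [288.22 226.32]
[1, 0, 0] [-5.25 -1.56]
[0, 1, 0] [-2.93  3.25]
[0, 0, 1] [-0.26 -4.86]
```

The window is at (596.5, 69.8), consistent across four fits. I'll descend with force checks.

```bash
cat > desc.py <<'E'
from h import *
np.set_printoptions(precision=2,suppress=True)
R=down(YB+np.pi/2)
def desc(xy,zs,lim=6,feed=60,log=True):
    for z in zs:
        robot.servo_line([*xy,z+109],feed=feed,rotation=R); f=F(); o=robot.observe()
        if log: print('tip',round(o['tcp_pos'][2]-109,1),'F',f,np.array(o['wrist_torque']),o['tcp_pos'][:2],round(o['t'],1))
        if np.linalg.norm(f-[0,0,-2])>lim: return False
    return True
E
python3 - <<'E'
from desc import *
print(desc((596.5,69.5),[115,104,100,96,92,88,84,78,70]))
E
```

```text
tip 114.7 F [-0.19  0.8  -2.3 ] [-0.05 -0.1   0.02] [596.48  69.57] 20.9
tip 103.5 F [-0.03  0.18 -1.47] [-0.05 -0.02  0.  ] [596.21  69.42] 21.2
tip 99.8 F [-0.35 -0.16 -1.47] [ 0.06 -0.09  0.01] [596.38  69.47] 21.4
tip 95.7 F [ 0.23  0.09 -1.8 ] [-0.01 -0.16  0.04] [596.32  69.45] 21.7
tip 91.7 F [-0.1   0.31 -2.44] [-0.04 -0.04  0.  ] [596.3   69.43] 21.9
tip 88.0 F [-0.44  1.61 -0.93] [ 0.35 -0.07 -0.06] [596.52  70.17] 22.2
tip 83.3 F [ 0.08  2.58 -2.37] [0.67 0.06 0.04] [596.05  70.01] 22.4
tip 77.2 F [-0.29  3.29 -3.26] [0.9  0.18 0.02] [595.99  69.93] 22.7
tip 69.2 F [-1.05  5.24 -5.84] [ 1.25  0.2  -0.01] [596.06  69.94] 23.0
False
```

```bash
python3 - <<'E'
from desc import *
b=np.array([-np.sin(YB),np.cos(YB)]); a=np.array([np.cos(YB),np.sin(YB)]); p=np.array([596.5,69.5])
for k in (1,2,3):
    desc(p+b*k,[70],lim=50)
snap('side','s5.png')
c=cv2.imread('pics/s5.png')[150:310,210:370]; cv2.imwrite('pics/c5.png',cv2.resize(c,(600,600),interpolation=cv2.INTER_CUBIC))
print(robot.observe()['grip_width']*92,robot.observe()['grip_force'])
E
```

```text
tip 69.9 F [ 0.14  1.92 -3.07] [ 0.79  0.24 -0.01] [596.11  70.14] 23.2
tip 70.3 F [-0.49  0.1  -1.8 ] [ 0.05 -0.01  0.01] [596.45  70.46] 23.5
tip 70.2 F [-0.74  0.1  -1.46] [-0.01 -0.04  0.  ] [595.91  72.08] 23.7
19.71272378911413 29.99970406293869
```

View pics/c5.png

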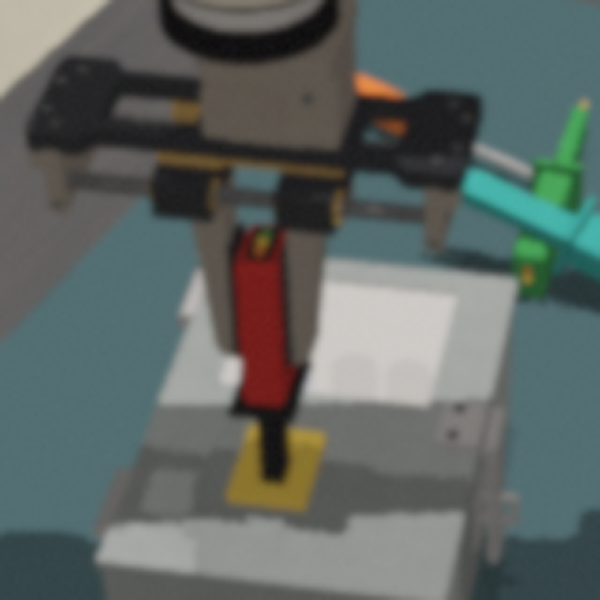

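The blade is centred in the slot (crop 273,465) and free of side force at a shift of 2–3 mm along y. I'll go on down to the terminal.

```bash
python3 - <<'E'
from desc import *
b=np.array([-np.sin(YB),np.cos(YB)]); p=np.array([596.5,69.5])+b*2.5
print(desc(p,[70,60,50,45,42,40,39,38,37,36],lim=6.0,feed=40))
robot.hold(0.2); print(np.mean([ (robot.hold(0.05),F())[1] for _ in range(10)],0), robot.observe()['tcp_pos'])
E
```

```text
tip 70.0 F [ 0.27  0.23 -2.41] [-0.01 -0.13  0.04] [595.88  71.76] 24.0
tip 59.5 F [-0.54  0.24 -1.03] [-0.03 -0.1  -0.05] [595.63  71.91] 24.4
tip 49.7 F [ 0.01 -0.3  -0.59] [-0.02 -0.05  0.06] [595.74  71.93] 24.8
tip 44.7 F [ 0.27 -0.23 -1.25] [-0.04 -0.08 -0.02] [595.78  71.89] 25.1
tip 41.9 F [-0.48  0.64 -1.94] [-0.01 -0.1   0.05] [595.82  71.92] 25.4
tip 40.0 F [-0.09  0.87 -0.83] [-0.05 -0.11  0.01] [595.91  71.95] 25.6
tip 39.2 F [-0.18 -0.59  1.41] [-0.08  0.1   0.03] [595.87  71.94] 25.9
tip 38.1 F [0.31 0.09 1.67] [-0.04  0.08  0.04] [595.88  71.93] 26.1
tip 37.0 F [-0.71 -0.77  0.77] [-0.12  0.03  0.02] [595.91  71.91] 26.4
tip 36.0 F [-0.3   0.33  2.32] [-0.05  0.08 -0.03] [595.91  71.93] 26.6
True
[-0.3  -0.14  1.98] [595.9   71.92 145.05]
```

```bash
python3 - <<'E'
from desc import *
b=np.array([-np.sin(YB),np.cos(YB)]); p=np.array([596.5,69.5])+b*2.5
desc(p,[35,34,33.4],lim=9,feed=30)
robot.hold(0.3); print(np.mean([ (robot.hold(0.05),F())[1] for _ in range(24)],0), robot.observe()['tcp_pos'],robot.observe()['grip_force'])
for n in ('tester','hasp_push'): 
    snap('side','s6.png'); print(n,[(round(d['confidence'],2),toworld('side',d['at'])) for d in viewer.pinpoint(n,'side')])
c=cv2.imread('pics/s6.png')[130:310,180:420]; cv2.imwrite('pics/c6.png',cv2.resize(c,(800,600),interpolation=cv2.INTER_CUBIC))
E
```

```text
tip 35.0 F [-0.85 -0.01  3.28] [-0.04  0.01  0.  ] [595.86  71.92] 27.6
tip 34.0 F [-0.01 -0.19  2.84] [-0.03 -0.02  0.03] [595.89  71.92] 27.8
tip 33.4 F [-1.06 -0.25  2.48] [-0.02 -0.02  0.03] [595.88  71.95] 28.1
[0.22 0.1  3.12] [595.87  71.91 142.42] 30.000387132167816
tester [(0.93, array([ 410.82, -358.1 ,   18.86])), (0.8, array([ 463.88, -166.55,   19.28])), (0.62, array([ 655.7 , -247.35,   58.42])), (0.56, array([ 625.47, -388.45,   29.71]))]
hasp_push [(0.74, array([509.53,  -4.78,  72.59])), (0.3, array([477.51, 262.6 ,   1.03]))]
```

View pics/c6.png

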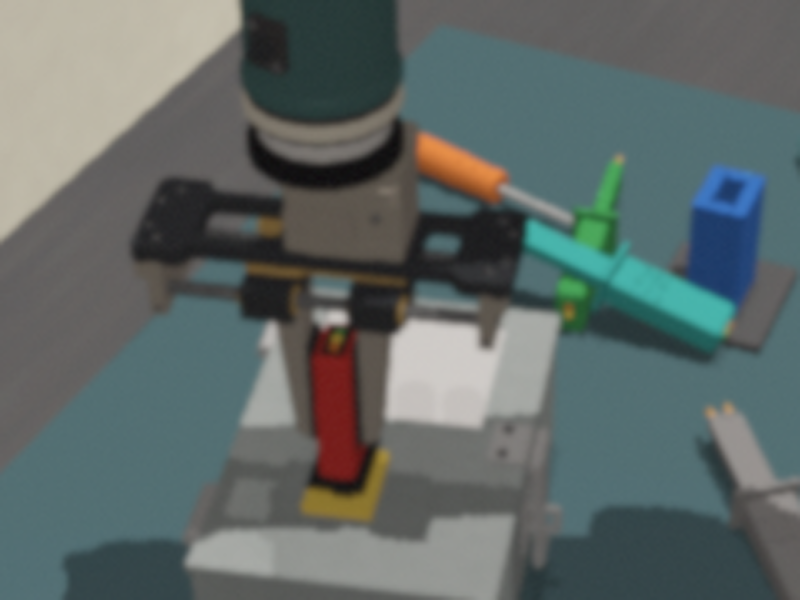

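The tester is down through the window at crop (340,480) and upright. Net upward force is about 4.5 N, and with the tip height that puts the terminal at about 5–6 mm. The hasp is closed and side force is nil, so I'm handing in.

```bash
python3 -c "
from cell import robot
print(robot.job_done())"
```

```text
the job is handed in; nothing more can be done
None
```

I closed the hasp and put the red tester through the window; it is held upright on the terminal, pressed an estimated 5–6 mm of its 12 mm, and the job was handed in at about 30 s of the 58 s allowed, verdict not shown.

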